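Run the carriage in and clamp the block through the guard window

ROBOT

A 6-joint arm with a two-finger parallel gripper is mounted at the origin on a cart in front of the work surface, level with it; the furniture and walls round the work are solid. World frame = base frame: x ahead of the robot, y to its left, z up, the work surface at z = 0. Lengths are in mm, angles in rad, forces in N, time in s.
With the tool pointing down it reaches from about 325 to 775 mm from the base axis. Payload 5.5 kg.
Tool frame: the origin (TCP) lies between the finger pads; the fingertips stand 19 mm ahead of it and the grasp point (between the pads) is the TCP; z points along the fingers, x is the direction in which the jaws open and shut, and the axes are right-handed (so a half turn about z gives the same grasp; the last joint's range is limited). The gripper opens to 85 mm and grips with 20 to 120 N. Pads are 22 mm wide; open, the fingers measure 114 mm over their backs; the gripper's body (76 mm by 85 mm) begins 54 mm behind the grasp point. The pads swing forward as they close: fully open they stand 13 mm farther back than shut.
Start: joints at [1.177, 0.091, 1.231, -0, 1.82, -0.057], TCP at [198.286, 566.303, 250.275] pointing down, gripper open.
Joint ranges: [-2.87, 2.87], [-0.86, 2.18], [0.17, 2.46], [-1.51, 4.65], [0.06, 2.69], [-2.65, 2.65]. Speed limits (rad/s): [2.57, 2.57, 3.01, 3.14, 3.14, 3.14].

INTERFACE

Orientations are given as a 3x3 rotation matrix whose columns are the frame's x, y, z axes.
In Python, from workcell import r, cams gives the robot as it stands. The module is installed in compiled form; this text tells all that it offers.
- The arm moves only by the shell command python3 -m jog 'ROWS' [FORCE]. ROWS is JSON, a list of rows, each a list of 7 numbers: the closure, from 0 (fully open) to 1 (shut), then the shift along the tool's x, y, z in m, then the turn, a rotation vector about the tool's x, y, z in rad. A call has 1 to 20 rows; each row shifts and turns the pose as measured when the row begins, along the tool's axes as they then stand; what a row does not reach is not made up. A row lasts 1/10 s, in which the tool goes at most 50 mm and 8.59 degrees, less where a joint would pass 70% of its speed; a pose out of reach is approached as far as the arm can. A call is refused whole if a number of a shift passes 0.05 or a number of a turn 0.15, either way. A call with a gripper value outside its range is refused whole. The fingers move at their own pace and stop on an object; FORCE is the grip in N (left out, the last holds). Time passes only in rows, so rows that do not move let the fingers close. It gives the time, the measured TCP pose, the force and the opening at its end, in the units of the state.
- r.read_state(): the state, without advancing time (a new reading comes with each control period).
- cams.capture(name): name is "scene" or "top" or "wrist"; returns (picture, depth): 384x512x3 uint8, blue, green, red; 384x512 float32, mm along the optical axis (not along the pixel's ray), 0 where there is no reading.
- cams.calibration(name): a dict with "mtx" (3x3 intrinsics, pixels), "view" (4x4, takes a point from world to camera coordinates); the wrist camera has in their place "mount" (4x4, takes a point from camera to tool coordinates, whose origin is the TCP and whose axes are the tool frame's). Camera axes: x right, y down, z forward; pixel columns grow to the right and rows downward; lengths in mm; the calibration is good to about 2 mm. The wrist camera is an equidistant fisheye: a pixel r from the principal point sees the ray r / f radians off the axis. A picture is of the moment at which its call begins: read the wrist's pose just before it. calibration takes no time and is no camera call.
- r.job_done(): hands the job in, once; it reports no verdict.
The state is a dict: "clock": time; "joints": joint angles; "qvel": joint speeds; "joint_efforts": joint torques, N m; "eef_pos": TCP position; "tool_rot": TCP orientation; "wrist_force": force on the tool from outside, world axes, zero at the start; "wrist_torque": the same for the moment, N m; "gripper_width": finger opening in mm.
Only numpy, scipy, OpenCV 4.12 (cv2) and the standard library are available. Lean on these libraries where they do the work, as an engineer would, in place of code of your own. Each camera call takes 0.05 s, during which the arm holds its last target.

TASK

Push the press's carriage by its upright plate fully home, so that the vee block in its nest goes under the hood; then reach down through the window in the hood and press the clamp lever fully down, without touching the hood. Nothing is to be picked up: the vee block stays in its nest and the loose things round the press stay where they are.

Things in the scene. Friction and masses are not known exactly. Their poses are not given: they have to be found in the camera images.
- press: Small clamping press fixed to the table: grey riser block with dark steel base plate, together 52 mm high; reaches 166 mm to its -x, 96 mm to its +x, 68 mm to each side. Origin on the table straight below the middle of the guard window; x points along the carriage travel, away from the robot (yaw within 0.4), z up. All of it is lower than 166 mm; bystanders beside it up to 99 mm.
- press_guard: Fixed grey sheet-metal hood with clear side panels over the lever; origin 40 mm above the press origin, same axes. Outside x -57 to +90 mm, y -67 to +67 mm, top surface 148 mm above the table, sheet 4 mm thick. Closed at the sides and back; the front has only a low gap (up to 102 mm above the table) for the carriage. It must not be touched.
- window (a point): Centre of the rectangular window cut in the hood's top sheet, at the top surface (148 mm above the table). Clear opening 76 mm along press x by 80 mm along press y.
- push_face (a point): Point on the robot-facing (-x) flat face of the carriage's upright push plate, mid-width, 150 mm above the table. The plate is 40 mm wide (y), 8 mm thick (x), its top 165 mm above the table; at the start it stands in front of the hood (its far face 74 mm clear of it) and 14 mm clear of it when home.
- carriage (a joint): Travel of the aluminium carriage along press +x, m: 0 as at the start (pulled out toward the robot), 0.060 fully home against its stop. Sliding friction about 2.5 N; it stays where it is left.
- lever_pad (a point): Centre of the top face of the black press pad (32 mm in x by 42 mm in y) on the end of the clamp lever, below the window. Raised, it lies about 15 mm below the hood's top surface; fully pressed about 35 mm below. The lever's hinge is 70 mm from the pad to press +x, along press y.
- lever (a joint): Angle of the clamp lever, rad: 0 fully raised (starts 0 to 0.05), 0.28 fully down on its stop; grows as the pad is pressed down. Stiff hinge: about 2 N at the pad moves it; it stays where it is left, no spring.
- vee_block: Black vee block, 32x50x26 mm, lying loose in the shallow nest of the carriage and carried along by it; its underside (origin) is 64 mm above the table. In press axes its centre is at x about -60 mm at the start, about 0 with the carriage home.
- white_post: short white round post holder, 22x29x45 mm, standing, bystander. Origin: centre of its underside.
- bottle: small brown dropper bottle with black top, 35 mm wide, 99 mm tall, standing, bystander. Origin: centre of its underside.
- box: small closed light box, 40x52x19 mm, bystander. Origin: centre of its underside.
- tape: small roll of tape lying flat, 42 mm across, 18 mm high, bystander. Origin: centre of its underside.
- holder: black round post holder, 25x32x55 mm, standing, bystander. Origin: centre of its underside.
- clip: black L-shaped clip, 30x50x48 mm, bystander. Origin: centre of its underside.

How it is judged:
By the outcome, as a careful person would: the job done as asked, in the order asked, and still so for the second after the job is handed in, with the robot touching nothing.
It also fails if it takes over 35 s, if anything falls off the work surface, if the arm or the gripper's body presses on something with over 40 N, if the wrist force passes 120 N, or if a joint passes its speed limit or range.

## Working session

There is one attempt and no reset: what is moved stays moved. The work goes in short steps, Python scripts to look and compute and a shell command to move; the robot and the scene stay as the last step left them, time stands still between calls to the robot, and variables do not carry over. Pictures are saved under pics/ and viewed, and the job is handed in when it is done.

```bash
mkdir -p pics
python3 - <<'E'
from workcell import r,cams
import cv2,numpy as np
s=r.read_state()
print(s)
for n in("scene","top"):
    p,d=cams.capture(n); cv2.imwrite(f"pics/{n}0.png",p); np.save(f"pics/{n}0.npy",d); print(n,cams.calibration(n))
print(cams.calibration("wrist"))
E
```

```text
{'clock': 0.0, 'joints': array([ 1.17731169e+00,  9.18886747e-02,  1.23187005e+00, -1.95560566e-05,
        1.81977029e+00, -5.67024203e-02]), 'qvel': array([-0.00113802,  0.00069471, -0.00068763,  0.00075522,  0.00013869,
        0.00148153]), 'joint_efforts': array([ 3.24537490e-03, -4.58712995e+01, -4.18048525e+01,  3.17588783e-04,
        1.09993367e-02, -5.17691618e-06]), 'eef_pos': array([198.19175916, 566.07834589, 249.14189963]), 'tool_rot': array([[ 3.30455624e-01,  9.43821252e-01, -7.24913691e-04],
       [ 9.43819548e-01, -3.30456407e-01, -1.79564829e-03],
       [-1.93432339e-03, -9.08056362e-05, -9.99998125e-01]]), 'wrist_force': array([ 0.77951552, -0.36189494, -0.8919496 ]), 'wrist_torque': array([-0.01010672, -0.00452916, -0.02185683]), 'gripper_width': 85.49180292585807}
scene {'mtx': array([[373.00009906,   0.        , 260.85105076],
       [  0.        , 373.00009906, 192.22284944],
       [  0.        ,   0.        ,   1.        ]]), 'view': array([[ 6.65874909e-01, -7.45916325e-01, -1.48135764e-02,
        -3.88021319e+02],
       [-4.29404770e-01, -3.66938727e-0
[... 548 characters left out ...]
89577138e+02],
       [ 1.56775861e-01, -2.58259615e-03, -9.87630832e-01,
         9.51952578e+02],
       [ 0.00000000e+00,  0.00000000e+00,  0.00000000e+00,
         1.00000000e+00]])}
{'mtx': array([[297.31863964,   0.        , 259.54616149],
       [  0.        , 297.31863964, 188.00561016],
       [  0.        ,   0.        ,   1.        ]]), 'mount': array([[ 9.99999861e-01,  1.61480258e-05,  5.27602496e-04,
         1.18046402e-01],
       [-1.83824289e-04,  9.47616203e-01,  3.19411173e-01,
        -8.23216561e+01],
       [-4.94806815e-04, -3.19411226e-01,  9.47616074e-01,
        -1.24955863e+02],
       [ 0.00000000e+00,  0.00000000e+00,  0.00000000e+00,
         1.00000000e+00]])}
```

View pics/top0.png

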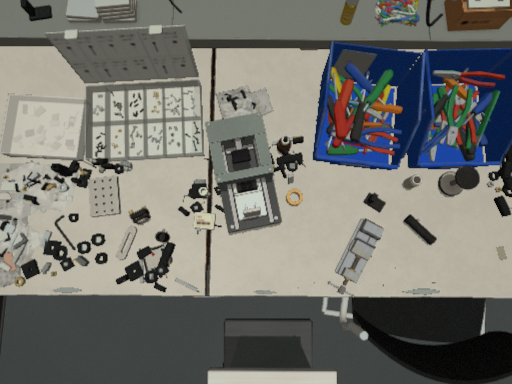

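View pics/scene0.png

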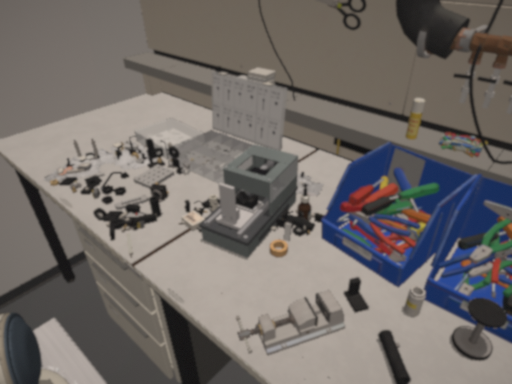

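Run:
```python
import cv2,numpy as np
p=cv2.imread("pics/top0.png");c=p[95:245,180:320];cv2.imwrite("pics/c1.png",cv2.resize(c,None,fx=4,fy=4,interpolation=cv2.INTER_CUBIC))
p=cv2.imread("pics/scene0.png");c=p[130:260,170:320];cv2.imwrite("pics/c2.png",cv2.resize(c,None,fx=4,fy=4,interpolation=cv2.INTER_CUBIC))
```

```text
(no output)
```

View pics/c1.png

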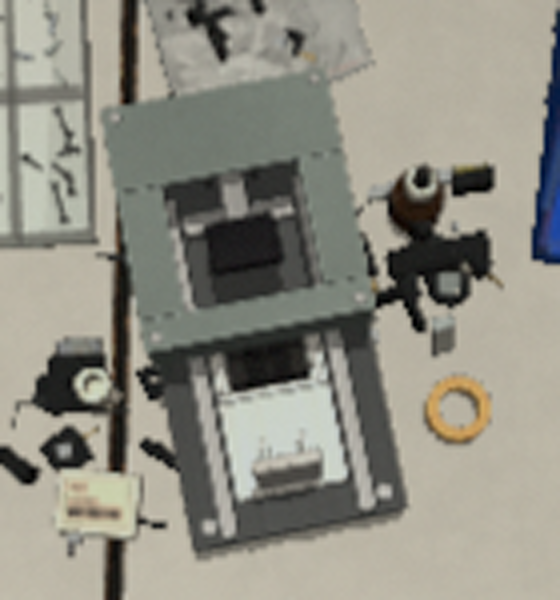

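View pics/c2.png

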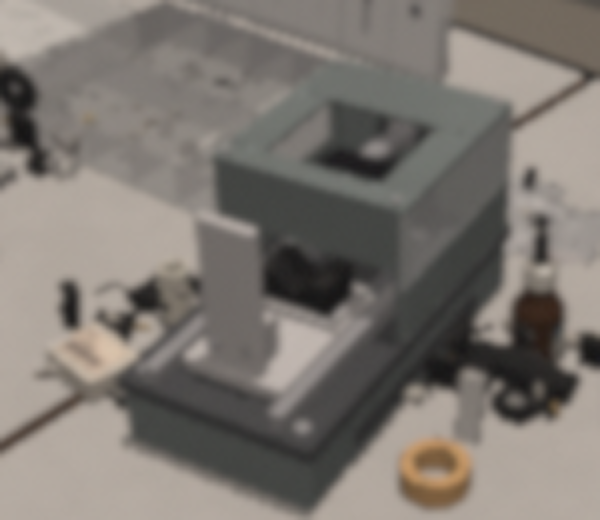

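```bash
cat > h.py <<'E'
import numpy as np
from workcell import cams
def ray(n,uv,z):
    c=cams.calibration(n);V=c["view"];K=c["mtx"];R=V[:3,:3];o=-R.T@V[:3,3]
    d=R.T@np.linalg.inv(K)@np.array([uv[0],uv[1],1.]);return o+d*(z-o[2])/d[2]
def proj(n,P):
    c=cams.calibration(n);V=c["view"];q=c["mtx"]@(V[:3,:3]@P+V[:3,3]);return q[:2]/q[2]
E
python3 - <<'E'
from h import *
c=cams.calibration("top")["view"];print("cam",-c[:3,:3].T@c[:3,3])
px=[(105,112),(328,75),(372,305),(150,348),(165,185),(298,158),(322,288),(188,311),(198,555),(405,510)]
L=[(90,67,148),(90,-67,148),(-57,-67,148),(-57,67,148),(38,40,148),(38,-40,148),(-38,-40,148),(-38,40,148),(-166,68,52),(-166,-68,52)]
W=np.array([ray("top",(180+a/4-.375,95+b/4-.375),l[2]) for (a,b),l in zip(px,L)])
print(W.round(1))
L=np.array(L,float)
A=L[:,:2]-L[:,:2].mean(0);B=W[:,:2]-W[:,:2].mean(0)
th=np.arctan2((A[:,0]*B[:,1]-A[:,1]*B[:,0]).sum(),(A*B).sum())
R=np.array([[np.cos(th),-np.sin(th)],[np.sin(th),np.cos(th)]])
t=W[:,:2].mean(0)-R@L[:,:2].mean(0)
print(th,t);print((W[:,:2]-(L[:,:2]@R.T+t)).round(1))
d=np.load("pics/top0.npy")
for u,v in[(240,120),(235,155),(215,155),(252,212),(250,225)]:print(d[v,u])
# predict plate & pad in top
for l in[(-139,20,165),(-139,-20,165),(-131,20,165),(-131,-20,165),(16,21,133),(-16,21,133),(-16,-21,133),(16,-21,133)]:
    P=np.r_[R@l[:2]+t,l[2]];u=proj("top",P);print(l,P.round(1),((u-[180,95])*4).round(),((proj("scene",P)-[170,130])*4).round())
for l in L:
    P=np.r_[R@l[:2]+t,l[2]];print(l,((proj("scene",P)-[170,130])*4).round())
E
```

```text
cam [ 432.93439446   25.91015149 1032.53087276]
[[730.6 157.5 148. ]
 [753.8  28.2 148. ]
 [617.2   2.4 148. ]
 [591.7 128.1 148. ]
 [687.1 121.7 148. ]
 [703.6  45.3 148. ]
 [627.   30.9 148. ]
 [613.2 107.  148. ]
 [479.7 106.7  52. ]
 [508.1 -20.7  52. ]]
0.1981559233043541 [657.2746009   75.97115157]
[[-1.7 -1.9]
 [-4.9  0.2]
 [ 2.7  3.4]
 [ 3.5 -2.3]
 [ 0.4 -0.9]
 [ 1.2  1.1]
 [-0.9  1.7]
 [ 1.  -0.7]
 [-1.4 -3.2]
 [ 0.2  2.7]]
918.3087
925.9733
910.65466
887.6952
983.4706
(-139, 20, 165) [517.1  68.2 165. ] [251. 476.] [185. 217.]
(-139, -20, 165) [524.9  29.  165. ] [323. 462.] [246. 237.]
(-131, 20, 165) [524.9  69.8 165. ] [248. 461.] [194. 210.]
(-131, -20, 165) [532.8  30.6 165. ] [320. 447.] [255. 229.]
(16, 21, 133) [668.8  99.7 133. ] [203. 221.] [333. 141.]
(-16, 21, 133) [637.5  93.4 133. ] [213. 274.] [306. 164.]
(-16, -21, 133) [645.7  52.2 133. ] [284. 260.] [365. 182.]
(16, -21, 133) [677.1  58.5 133. ] [274. 208.] [391. 158.]
[ 90.  67. 148.] [332.  57.]
[ 90. -67. 148.] [512. 103.]
[-57. -67. 148.] [398. 213.]
[-57.  67. 148.] [205. 155.]
[ 38.  40. 148.] [325.  99.]
[ 38. -40. 148.] [435. 129.]
[-38. -40. 148.] [374. 186.]
[-38.  40. 148.] [259. 152.]
[-166.   68.   52.] [108. 378.]
[-166.  -68.   52.] [303. 455.]
```

```bash
python3 -m jog '[[1,0,0,0,0,0,-0.134],[1,0,0,0,0,0,-0.134],[1,0,0,0,0,0,-0.134],[1,0,0,0,0,0,-0.134],[1,0,0,0,0,0,0],[1,0,0,0,0,0,0]]' 40
cat >> h.py <<'E'
from workcell import r
TH=0.198;T=np.array([657.3,76.0])
RP=np.array([[np.cos(TH),-np.sin(TH)],[np.sin(TH),np.cos(TH)]])
def status(target=None):
    s=r.read_state();p=s["eef_pos"];R=s["tool_rot"]
    print("t",s["clock"],"p",p.round(1),"press",(RP.T@(p[:2]-T)).round(1),"yaw",np.arctan2(R[1,0],R[0,0]).round(4),"z",R[:,2].round(3),"F",s["wrist_force"].round(1),"w",round(s["gripper_width"],1),"j",s["joints"].round(2))
    if target is not None:
        w=np.r_[RP@target[:2]+T,target[2]];print("to",w.round(1),"tool shift mm",(R.T@(w-p)).round(1))
E
python3 -c "
from h import *
status((-175,0,240))"
```

```text
clock: 0.7
eef_pos: [197.8, 565.2, 245.3]
tool_rot: [[-0.214, 0.977, -0.003], [0.977, 0.214, -0.008], [-0.007, -0.005, -1.0]]
wrist_force: [0.5, -0.9, -0.5]
gripper_width: 0.3
t 0.7 p [197.8 565.2 245.3] press [-354.3  570. ] yaw 1.7865 z [-0.003 -0.008 -1.   ] F [ 0.5 -0.9 -0.5] w 0.3 j [ 1.18  0.09  1.24 -0.    1.82 -0.61]
to [485.7  41.6 240. ] tool shift mm [-573.1  169.2    8.5]
```

```bash
python3 -m jog '[[1,-0.045,0.013,-0.001,0,0,0],[1,-0.045,0.013,-0.001,0,0,0],[1,-0.045,0.013,-0.001,0,0,0],[1,-0.045,0.013,-0.001,0,0,0],[1,-0.045,0.013,-0.001,0,0,0],[1,-0.045,0.013,-0.001,0,0,0],[1,-0.045,0.013,-0.001,0,0,0]]'; 
python3 -c "
from h import *
status((-175,0,240))"
```

```text
clock: 1.4
eef_pos: [353.1, 269.9, 249.7]
tool_rot: [[-0.201, 0.98, -0.006], [0.98, 0.201, -0.013], [-0.011, -0.009, -1.0]]
wrist_force: [0.6, -0.4, 0.6]
gripper_width: -0.1
t 1.4 p [353.1 269.9 249.7] press [-260.1  249.9] yaw 1.7732 z [-0.006 -0.013 -1.   ] F [ 0.6 -0.4  0.6] w -0.1 j [ 0.58 -0.32  1.61 -0.01  1.86 -1.19]
to [485.7  41.6 240. ] tool shift mm [-250.2   84.2   11.8]
```

```bash
python3 -m jog '[[1,-0.045,0.015,0,0,0,0],[1,-0.045,0.015,0,0,0,0],[1,-0.045,0.015,0,0,0,0],[1,-0.045,0.015,0,0,0,0],[1,-0.03,0.010,0,0,0,0],[1,0,0,0,0,0,0]]'; 
python3 -c "
from h import *
status((-175,0,160))
import cv2
for n in('wrist','top','scene'):
    p,d=cams.capture(n);cv2.imwrite('pics/%s1.png'%n,p);np.save('pics/%s1.npy'%n,d)
"
```

```text
clock: 2.0
eef_pos: [466.4, 64.0, 251.9]
tool_rot: [[-0.175, 0.985, -0.003], [0.985, 0.175, -0.013], [-0.013, -0.006, -1.0]]
wrist_force: [0.3, 0.0, -1.0]
gripper_width: 0.4
t 2.0 p [466.4  64.  251.9] press [-189.5   25.8] yaw 1.7463 z [-0.003 -0.013 -1.   ] F [ 0.3  0.  -1. ] w 0.4 j [ 0.07 -0.25  1.55 -0.01  1.85 -1.68]
to [485.7  41.6 160. ] tool shift mm [-24.3  15.6  92.1]
```

View pics/wrist1.png

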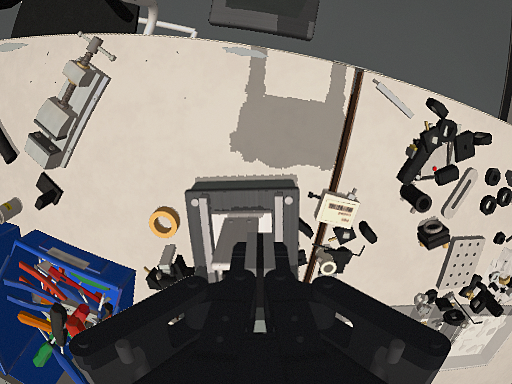

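View pics/scene1.png

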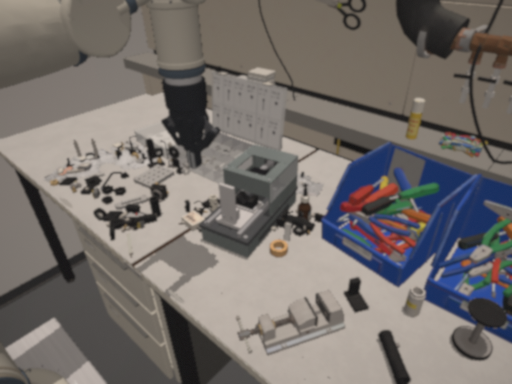

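```bash
cat >> h.py <<'E'
def wray(uv,z,s=None):
    s=s or r.read_state();c=cams.calibration("wrist");K=c["mtx"];M=c["mount"]
    a=np.array([uv[0]-K[0,2],uv[1]-K[1,2]])/K[0,0];th=np.hypot(*a)
    d=np.r_[a/th*np.sin(th),np.cos(th)]
    R=s["tool_rot"];o=s["eef_pos"]+R@M[:3,3];d=R@M[:3,:3]@d
    P=o+d*(z-o[2])/d[2];return P,RP.T@(P[:2]-T)
def wproj(P,s=None):
    s=s or r.read_state();c=cams.calibration("wrist");K=c["mtx"];M=c["mount"]
    q=np.linalg.inv(M)@np.r_[s["tool_rot"].T@(P-s["eef_pos"]),1];th=np.arctan2(np.hypot(q[0],q[1]),q[2])
    return K[:2,2]+K[0,0]*th*q[:2]/np.hypot(q[0],q[1])
E
python3 - <<'E'
from h import *
import cv2
s=r.read_state();print(proj("scene",s["eef_pos"]+[0,0,-19]))
p=cv2.imread("pics/wrist1.png");cv2.imwrite("pics/c3.png",cv2.resize(p[160:350,160:340],None,fx=3,fy=3,interpolation=cv2.INTER_CUBIC))
for l in[(-166,68,52),(-166,-68,52),(-139,20,165),(-139,-20,165),(-131,20,165),(-131,-20,165)]:
    P=np.r_[RP@l[:2]+T,l[2]];u=wproj(P);print(l,u.round(1),((u-160)*3).round())
E
```

```text
[194.43233623 166.38490867]
(-166, 68, 52) [294.7 185.7] [404.  77.]
(-166, -68, 52) [179.1 187.1] [57. 81.]
(-139, 20, 165) [249.9 258.7] [270. 296.]
(-139, -20, 165) [202.8 258.3] [129. 295.]
(-131, 20, 165) [250.2 266.6] [270. 320.]
(-131, -20, 165) [203.8 266.1] [131. 318.]
```

View pics/c3.png

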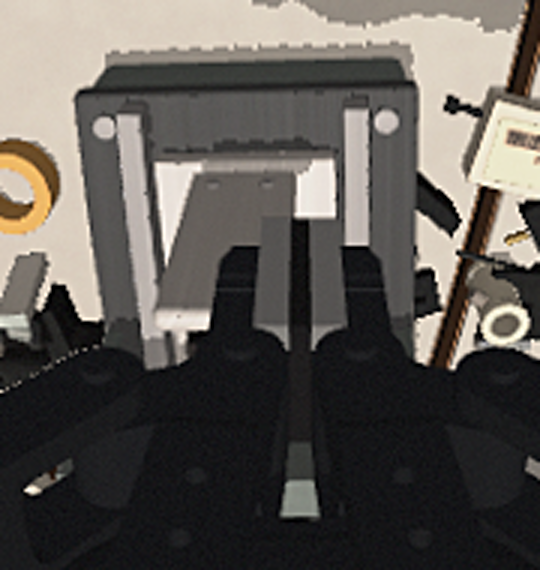

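Run:
```python
from h import *
import cv2
status((-175,0,160));s=r.read_state()
p,d=cams.capture("wrist");cv2.imwrite("pics/wrist2.png",p)
status()
cv2.imwrite("pics/c4.png",cv2.resize(p[160:350,160:340],None,fx=3,fy=3,interpolation=cv2.INTER_CUBIC))
for l in[(-166,68,52),(-166,-68,52),(-139,20,165),(-139,-20,165),(-131,20,165),(-131,-20,165)]:
    P=np.r_[RP@l[:2]+T,l[2]];u=wproj(P,s);print(l,u.round(1),((u-160)*3).round())
```

```text
t 2.15 p [465.1  67.6 252.3] press [-190.1   29.6] yaw 1.7527 z [-0.003 -0.012 -1.   ] F [ 0.5 -0.5  1.4] w 0.1 j [ 0.08 -0.25  1.55 -0.01  1.85 -1.68]
to [485.7  41.6 160. ] tool shift mm [-28.4  16.   92.6]
t 2.2 p [465.   68.1 252.4] press [-190.1   30.1] yaw 1.7543 z [-0.003 -0.012 -1.   ] F [-0.5  0.6  0.5] w -0.2 j [ 0.08 -0.25  1.55 -0.01  1.85 -1.68]
(-166, 68, 52) [294.7 185.7] [404.  77.]
(-166, -68, 52) [179.1 187.1] [57. 81.]
(-139, 20, 165) [249.9 258.7] [270. 296.]
(-139, -20, 165) [202.8 258.3] [129. 295.]
(-131, 20, 165) [250.2 266.6] [270. 320.]
(-131, -20, 165) [203.8 266.1] [131. 318.]
```

View pics/c4.png

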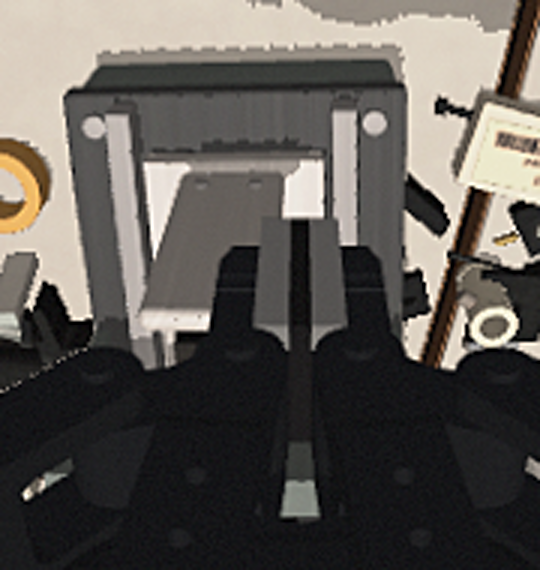

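```bash
sed -i 's/T=np.array(\[657.3,76.0\])/T=np.array([658.5,77.5])/' h.py
python3 - <<'E'
from h import *
c=cams.calibration("wrist");K=c["mtx"];M=c["mount"]
for u,v in[(260,220),(340,220),(220,250),(380,250),(215,340),(385,340),(150,350),(70,370),(470,350)]:
    uv=np.array([160+u/3,160+v/3]);a=(uv-K[:2,2])/K[0,0];th=np.hypot(*a);d=np.r_[a/th*np.sin(th),np.cos(th)]
    o=M[:3,3];d=M[:3,:3]@d
    print((u,v),[ (o+d*(y-o[1])/d[1]).round(1) for y in(-11,-20)])
status((-175,0,160))
E
```

```text
(260, 220) [array([ -6.5, -11. ,  12.6]), array([ -5.6, -20. ,  -4.8])]
(340, 220) [array([  7.4, -11. ,  12.6]), array([  6.5, -20. ,  -4.8])]
(220, 250) [array([-12.6, -11. ,   1.9]), array([-11. , -20. , -14.2])]
(380, 250) [array([ 13.4, -11. ,   1.8]), array([ 11.8, -20. , -14.2])]
(215, 340) [array([-11.3, -11. , -23.7]), array([ -9.8, -20. , -36.5])]
(385, 340) [array([ 12.1, -11. , -23.7]), array([ 10.6, -20. , -36.5])]
(150, 350) [array([-19.9, -11. , -26.5]), array([-17.4, -20. , -38.9])]
(70, 370) [array([-30. , -11. , -31.8]), array([-26.2, -20. , -43.6])]
(470, 350) [array([ 23.5, -11. , -26.7]), array([ 20.5, -20. , -39.1])]
t 2.2 p [465.   68.1 252.4] press [-191.6   28.9] yaw 1.7543 z [-0.003 -0.012 -1.   ] F [-0.5  0.6  0.5] w -0.2 j [ 0.08 -0.25  1.55 -0.01  1.85 -1.68]
to [486.9  43.1 160. ] tool shift mm [-27.6  17.4  92.7]
```

```bash
python3 -m jog '[[1,-0.015,0.008,0,0,0,-0.015],[1,-0.014,0.008,0,0,0,0],[1,0,0,0.01,0,0,0],[1,0,0,0,0,0,0],[1,0,0,0,0,0,0]]'; 
python3 -c "
from h import *
status((-175,0,153))"
```

```text
clock: 2.7
eef_pos: [485.5, 47.2, 242.4]
tool_rot: [[-0.203, 0.979, -0.003], [0.979, 0.203, -0.01], [-0.009, -0.004, -1.0]]
wrist_force: [-0.1, -0.7, -0.4]
gripper_width: -0.2
t 2.7 p [485.5  47.2 242.4] press [-175.6    4.4] yaw 1.7753 z [-0.003 -0.01  -1.   ] F [-0.1 -0.7 -0.4] w -0.2 j [ 0.03 -0.21  1.53 -0.01  1.82 -1.74]
to [486.9  43.1 153. ] tool shift mm [-3.6  1.  89.4]
```

```bash
python3 -m jog '[[1,-0.004,0,0.03,0,0,0],[1,0,0,0.03,0,0,0],[1,0,0,0.022,0,0,0],[1,0,0,0.005,0,0,0],[1,0,0,0,0,0,0]]'; 
python3 -c "
from h import *
import cv2
s=r.read_state()
p,d=cams.capture('wrist');cv2.imwrite('pics/wrist3.png',p)
status((-150,0,153))
p,d=cams.capture('scene');cv2.imwrite('pics/scene3.png',cv2.resize(p[80:280,130:330],None,fx=3,fy=3))
"
```

```text
clock: 3.2
eef_pos: [485.5, 44.9, 154.6]
tool_rot: [[-0.205, 0.979, 0.001], [0.979, 0.205, -0.009], [-0.009, -0.001, -1.0]]
wrist_force: [-0.4, -0.2, 1.0]
gripper_width: 0.4
t 3.25 p [485.7  44.9 155.1] press [-175.8    2.1] yaw 1.7774 z [ 0.001 -0.009 -1.   ] F [-0.4  0.3  0.1] w -0.1 j [ 0.03 -0.21  1.69 -0.01  1.66 -1.75]
to [511.4  48.  153. ] tool shift mm [-2.3 25.8  2.1]
```

View pics/wrist3.png

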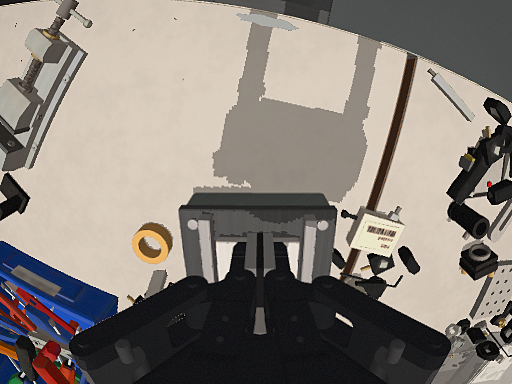

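View pics/scene3.png

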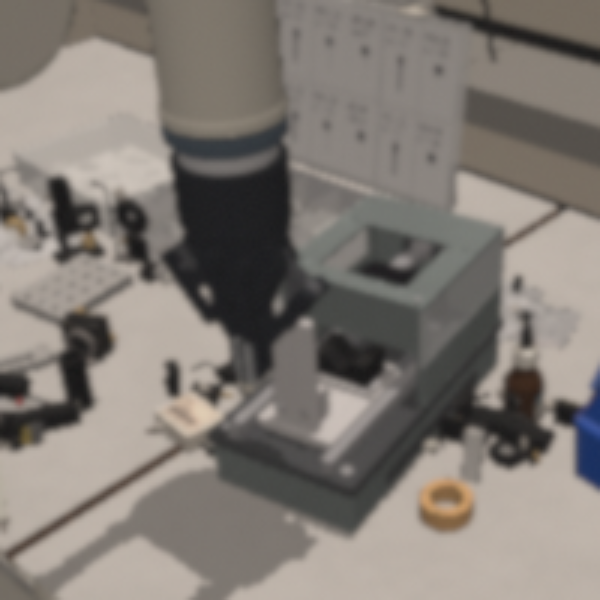

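```bash
python3 -m jog '[[1,-0.002,0.01,0.002,0,0,0.008],[1,0,0.01,0,0,0,0],[1,0,0.006,0,0,0,0],[1,0,0.006,0,0,0,0],[1,0,0.006,0,0,0,0]]'; 
python3 -c "
from h import *
status((-90,0,153))"
```

```text
clock: 3.8
eef_pos: [527.6, 51.0, 157.9]
tool_rot: [[-0.196, 0.981, 0.006], [0.98, 0.196, -0.009], [-0.01, 0.004, -1.0]]
wrist_force: [-2.6, 0.2, 0.5]
gripper_width: 0.0
t 3.8 p [527.6  51.  157.9] press [-133.6   -0.2] yaw 1.7685 z [ 0.006 -0.009 -1.   ] F [-2.6  0.2  0.5] w 0.0 j [ 0.04 -0.1   1.59 -0.01  1.65 -1.73]
to [570.3  59.8 153. ] tool shift mm [ 0.3 43.6  5.1]
```

```bash
python3 -m jog '[[1,0,0.008,0.002,0,0,0],[1,0,0.008,0.002,0,0,0],[1,0,0.008,0.001,0,0,0],[1,0,0.005,0.001,0,0,0]]'; 
python3 -c "
from h import *
status((-90,0,153))"
```

```text
clock: 4.2
eef_pos: [558.8, 57.2, 152.5]
tool_rot: [[-0.196, 0.98, 0.006], [0.98, 0.196, -0.009], [-0.01, 0.005, -1.0]]
wrist_force: [-2.7, -0.6, 2.1]
gripper_width: -0.0
t 4.2 p [558.8  57.2 152.5] press [-101.7   -0.3] yaw 1.7685 z [ 0.006 -0.009 -1.   ] F [-2.7 -0.6  2.1] w -0.0 j [ 0.05 -0.01  1.51 -0.01  1.64 -1.72]
to [570.3  59.8 153. ] tool shift mm [ 0.2 11.7 -0.4]
```

```bash
for i in 1; do python3 -m jog '[[1,0,0.004,0,0,0,0],[1,0,0.004,0,0,0,0]]'; done; python3 -m jog '[[1,0,0.003,0,0,0,0]]';python3 -m jog '[[1,0,0.003,0,0,0,0]]'
python3 -c "
from h import *
status((-90,0,153))"
```

```text
clock: 4.4
eef_pos: [567.5, 59.0, 152.2]
tool_rot: [[-0.196, 0.98, 0.006], [0.98, 0.197, -0.009], [-0.01, 0.004, -1.0]]
wrist_force: [-3.1, -0.5, 2.4]
gripper_width: -0.2
clock: 4.5
eef_pos: [570.8, 59.7, 152.2]
tool_rot: [[-0.197, 0.98, 0.006], [0.98, 0.197, -0.009], [-0.01, 0.004, -1.0]]
wrist_force: [-3.6, 0.8, 2.3]
gripper_width: 0.2
clock: 4.6
eef_pos: [573.0, 60.1, 152.2]
tool_rot: [[-0.196, 0.981, 0.003], [0.98, 0.196, -0.009], [-0.009, 0.001, -1.0]]
wrist_force: [-16.4, -2.3, 8.5]
gripper_width: -0.3
t 4.6 p [573.   60.1 152.2] press [-87.3  -0.2] yaw 1.7685 z [ 0.003 -0.009 -1.   ] F [-16.4  -2.3   8.5] w -0.3 j [ 0.05  0.03  1.47 -0.01  1.64 -1.72]
to [570.3  59.8 153. ] tool shift mm [ 0.2 -2.7 -0.8]
```

```bash
python3 -m jog '[[1,0,0.002,0,0,0,0]]';python3 -m jog '[[1,0,0.001,0,0,0,0]]'
python3 -c "
from h import *
status((-90,0,153))"
```

```text
clock: 4.7
eef_pos: [573.0, 60.2, 152.3]
tool_rot: [[-0.196, 0.981, -0.003], [0.98, 0.196, -0.01], [-0.009, -0.005, -1.0]]
wrist_force: [-17.2, -3.2, 6.3]
gripper_width: 0.0
clock: 4.8
eef_pos: [572.9, 60.1, 152.3]
tool_rot: [[-0.196, 0.981, -0.006], [0.981, 0.196, -0.011], [-0.009, -0.008, -1.0]]
wrist_force: [-6.1, -1.3, 3.1]
gripper_width: -0.0
t 4.8 p [572.9  60.1 152.3] press [-87.4  -0.2] yaw 1.7683 z [-0.006 -0.011 -1.   ] F [-6.1 -1.3  3.1] w -0.0 j [ 0.05  0.04  1.46 -0.01  1.65 -1.72]
to [570.3  59.8 153. ] tool shift mm [ 0.2 -2.6 -0.7]
```

```bash
sed -i 's/T=np.array(\[658.5,77.5\])/T=np.array([660.3,78.0])/' h.py; python3 -m jog '[[1,0,-0.015,0,0,0,0],[1,0,-0.01,-0.005,0,0,0],[1,0,0,-0.02,0,0,0],[1,0,0,-0.03,0,0,0],[1,0,0,-0.025,0,0,0],[1,0,0,0,0,0,0],[1,0,0,0,0,0,0]]'
python3 -c "
from h import *
import cv2
status((0,0,215))
for n in('wrist','top','scene'):
    p,d=cams.capture(n);cv2.imwrite('pics/%s4.png'%n,p);np.save('pics/%s4.npy'%n,d)
    if n=='scene':cv2.imwrite('pics/scene4.png',cv2.resize(p[80:280,130:330],None,fx=3,fy=3))
    if n=='top':cv2.imwrite('pics/top4.png',cv2.resize(p[95:245,180:320],None,fx=4,fy=4))
"
```

```text
clock: 5.5
eef_pos: [549.1, 55.7, 235.4]
tool_rot: [[-0.196, 0.981, 0.0], [0.981, 0.196, -0.01], [-0.01, -0.002, -1.0]]
wrist_force: [0.5, -0.5, -1.4]
gripper_width: -0.1
t 5.5 p [549.1  55.7 235.4] press [-113.4    0. ] yaw 1.7677 z [ 0.   -0.01 -1.  ] F [ 0.5 -0.5 -1.4] w -0.1 j [ 0.05 -0.04  1.39 -0.01  1.79 -1.72]
to [660.3  78.  215. ] tool shift mm [  0.3 113.4  20.2]
```

View pics/wrist4.png

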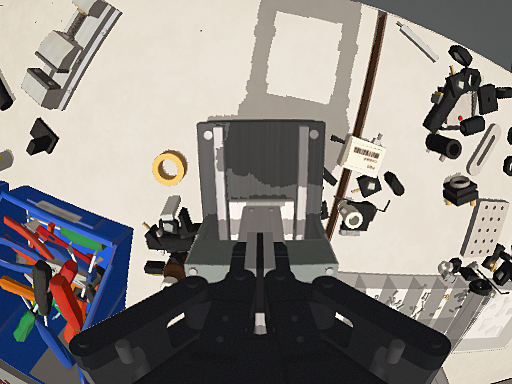

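View pics/scene4.png

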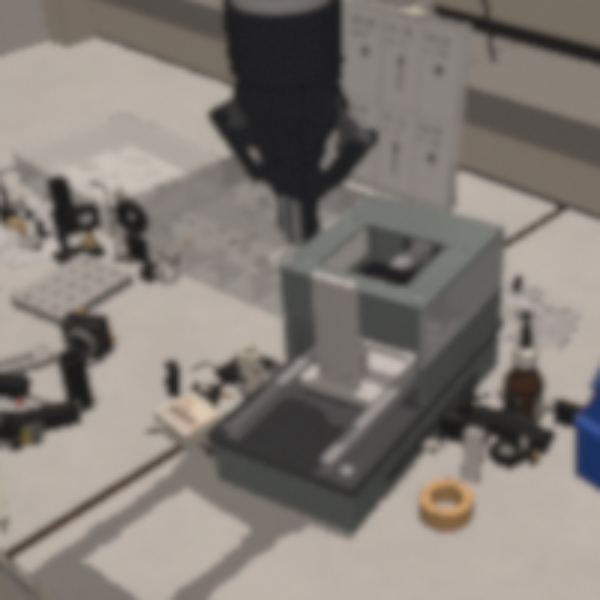

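View pics/top4.png

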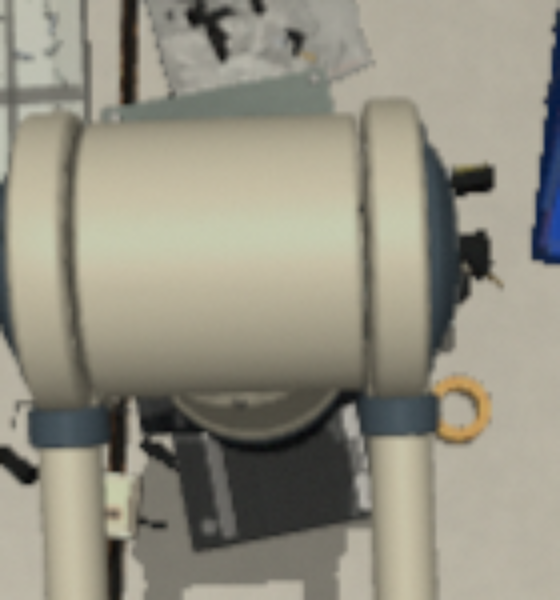

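```bash
python3 -m jog '[[1,0,0.03,0,0,0,0],[1,0,0.035,0.003,0,0,0],[1,0,0.03,0.003,0,0,0],[1,0,0.008,0.003,0,0,0],[1,0,0,0,0,0,0],[1,0,0,0,0,0,0]]'
python3 -c "
from h import *
import cv2
s=r.read_state();status((0,0,215))
p,d=cams.capture('wrist');cv2.imwrite('pics/wrist5.png',cv2.resize(p[160:360,160:360],None,fx=3,fy=3,interpolation=cv2.INTER_CUBIC))
status((0,0,215))
for l in[(-166,68,52),(-166,-68,52),(-57,67,148),(-57,-67,148),(-38,40,148),(-38,-40,148),(-79,20,165),(-79,-20,165)]:
    P=np.r_[RP@l[:2]+T,l[2]];u=wproj(P,s);print(l,((u-160)*3).round())
"
```

```text
clock: 6.25
eef_pos: [649.7, 76.0, 215.3]
tool_rot: [[-0.195, 0.981, -0.015], [0.981, 0.195, -0.012], [-0.008, -0.017, -1.0]]
wrist_force: [0.2, 0.7, -0.3]
gripper_width: 0.0
t 6.25 p [649.7  76.  215.3] press [-10.8   0.1] yaw 1.7675 z [-0.015 -0.012 -1.   ] F [ 0.2  0.7 -0.3] w 0.0 j [ 0.07  0.25  1.12 -0.01  1.79 -1.7 ]
to [660.3  78.  215. ] tool shift mm [-0.1 10.8  0.1]
t 6.3 p [649.5  75.9 215.4] press [-11.    0.1] yaw 1.7674 z [-0.015 -0.012 -1.   ] F [-0.1  0.  -0.2] w 0.1 j [ 0.07  0.25  1.12 -0.01  1.79 -1.7 ]
to [660.3  78.  215. ] tool shift mm [-0.1 11.   0.2]
(-166, 68, 52) [ 511. -409.]
(-166, -68, 52) [  91. -408.]
(-57, 67, 148) [594. -32.]
(-57, -67, 148) [  6. -32.]
(-38, 40, 148) [475.  48.]
(-38, -40, 148) [124.  47.]
(-79, 20, 165) [ 400. -130.]
(-79, -20, 165) [ 197. -130.]
```

View pics/wrist5.png

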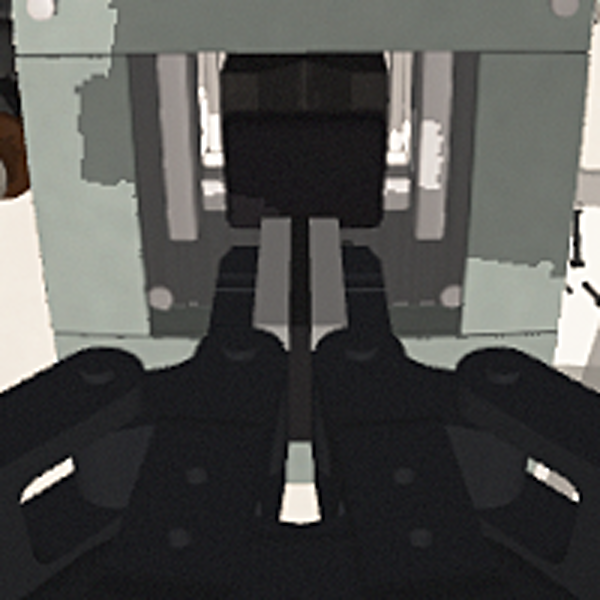

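```bash
python3 -m jog '[[1,0,0.007,0,0,0,0],[1,0,0,0.01,0,0,0],[1,0,0,0.015,0,0,0],[1,0,0,0.01,0,0,0],[1,0,0,0,0,0,0]]'
python3 -c "
from h import *
status((-3,0,152))"
```

```text
clock: 6.8
eef_pos: [654.5, 76.5, 179.0]
tool_rot: [[-0.195, 0.981, -0.013], [0.981, 0.195, -0.011], [-0.009, -0.015, -1.0]]
wrist_force: [-0.9, -0.9, -0.7]
gripper_width: 0.4
t 6.8 p [654.5  76.5 179. ] press [-6.  -0.3] yaw 1.767 z [-0.013 -0.011 -1.   ] F [-0.9 -0.9 -0.7] w 0.4 j [ 0.07  0.26  1.17 -0.01  1.73 -1.7 ]
to [657.4  77.4 152. ] tool shift mm [ 0.6  3.4 27. ]
```

```bash
python3 -m jog '[[1,0,0.003,0.01,0,0,0],[1,0,0.001,0.008,0,0,0],[1,0,0,0.005,0,0,0]]';python3 -m jog '[[1,0,0,0.004,0,0,0]]'; python3 -m jog '[[1,0,0,0.004,0,0,0]]'
python3 -c "
from h import *
status((-3,0,132))"
```

```text
clock: 7.1
eef_pos: [658.4, 77.0, 154.7]
tool_rot: [[-0.195, 0.981, -0.012], [0.981, 0.195, -0.011], [-0.009, -0.014, -1.0]]
wrist_force: [0.7, -0.7, 0.3]
gripper_width: 0.2
clock: 7.2
eef_pos: [658.2, 77.0, 149.9]
tool_rot: [[-0.195, 0.981, -0.013], [0.981, 0.195, -0.011], [-0.009, -0.015, -1.0]]
wrist_force: [-1.1, -0.5, 1.9]
gripper_width: -0.0
clock: 7.3
eef_pos: [658.2, 76.9, 145.8]
tool_rot: [[-0.195, 0.981, -0.013], [0.981, 0.195, -0.012], [-0.009, -0.015, -1.0]]
wrist_force: [-0.9, -0.1, 2.5]
gripper_width: 0.3
t 7.3 p [658.2  76.9 145.8] press [-2.3 -0.6] yaw 1.767 z [-0.013 -0.012 -1.   ] F [-0.9 -0.1  2.5] w 0.3 j [ 0.07  0.28  1.21 -0.01  1.67 -1.7 ]
to [657.4  77.4 132. ] tool shift mm [ 0.8 -0.5 13.8]
```

Contact at the expected height, about 2 N. Pressing on in small rows.

```bash
python3 -m jog '[[1,0,0,0.004,0,0,0]]';python3 -m jog '[[1,0,0,0.003,0,0,0]]'; python3 -m jog '[[1,0,0,0.003,0,0,0]]'
python3 -c "
from h import *
status((-3,0,132))"
```

```text
clock: 7.4
eef_pos: [658.1, 76.9, 141.9]
tool_rot: [[-0.195, 0.981, -0.013], [0.981, 0.195, -0.011], [-0.009, -0.015, -1.0]]
wrist_force: [-1.2, 1.2, 2.0]
gripper_width: -0.1
clock: 7.5
eef_pos: [658.0, 76.8, 138.9]
tool_rot: [[-0.195, 0.981, -0.012], [0.981, 0.195, -0.011], [-0.009, -0.014, -1.0]]
wrist_force: [-1.4, 1.1, 2.6]
gripper_width: -0.1
clock: 7.6
eef_pos: [658.0, 76.8, 136.0]
tool_rot: [[-0.195, 0.981, -0.012], [0.981, 0.195, -0.011], [-0.009, -0.014, -1.0]]
wrist_force: [-1.8, 0.5, 1.3]
gripper_width: -0.2
t 7.6 p [658.   76.8 136. ] press [-2.5 -0.7] yaw 1.767 z [-0.012 -0.011 -1.   ] F [-1.8  0.5  1.3] w -0.2 j [ 0.07  0.28  1.22 -0.01  1.65 -1.7 ]
to [657.4  77.4 132. ] tool shift mm [ 0.7 -0.4  4. ]
```

```bash
python3 -m jog '[[1,0,0,0.002,0,0,0]]';python3 -m jog '[[1,0,0,0.002,0,0,0]]'; python3 -m jog '[[1,0,0,0.002,0,0,0]]'
python3 -c "
from h import *
status((-3,0,132))"
```

```text
clock: 7.7
eef_pos: [658.0, 76.9, 133.9]
tool_rot: [[-0.195, 0.981, -0.012], [0.981, 0.195, -0.011], [-0.009, -0.014, -1.0]]
wrist_force: [-1.3, 0.4, 1.8]
gripper_width: -0.2
clock: 7.8
eef_pos: [658.1, 76.8, 132.4]
tool_rot: [[-0.195, 0.981, -0.011], [0.981, 0.195, -0.011], [-0.009, -0.013, -1.0]]
wrist_force: [-3.5, -0.1, 11.8]
gripper_width: 0.1
clock: 7.9
eef_pos: [658.2, 76.8, 132.4]
tool_rot: [[-0.195, 0.981, -0.009], [0.981, 0.195, -0.011], [-0.009, -0.011, -1.0]]
wrist_force: [-6.9, -0.8, 12.2]
gripper_width: -0.5
t 7.9 p [658.2  76.8 132.4] press [-2.3 -0.7] yaw 1.7671 z [-0.009 -0.011 -1.   ] F [-6.9 -0.8 12.2] w -0.5 j [ 0.07  0.28  1.23 -0.01  1.64 -1.7 ]
to [657.4  77.4 132. ] tool shift mm [ 0.7 -0.7  0.4]
```

```bash
python3 -m jog '[[1,0,0,0.003,0,0,0]]';python3 -m jog '[[1,0,0,0.003,0,0,0]]'; python3 -m jog '[[1,0,0,-0.01,0,0,0],[1,0,0,-0.015,0,0,0],[1,0,0,-0.02,0,0,0],[1,0,0,-0.03,0,0,0]]'
python3 -c "
from h import *
status((-3,0,215))"
```

```text
clock: 8.0
eef_pos: [658.2, 76.8, 132.3]
tool_rot: [[-0.195, 0.981, -0.008], [0.981, 0.195, -0.011], [-0.009, -0.01, -1.0]]
wrist_force: [-8.5, -0.7, 13.7]
gripper_width: -0.3
clock: 8.1
eef_pos: [658.1, 76.9, 132.3]
tool_rot: [[-0.195, 0.981, -0.006], [0.981, 0.195, -0.011], [-0.01, -0.008, -1.0]]
wrist_force: [-7.4, -0.0, 12.0]
gripper_width: 0.2
clock: 8.5
eef_pos: [657.4, 77.5, 205.9]
tool_rot: [[-0.195, 0.981, -0.013], [0.981, 0.195, -0.012], [-0.009, -0.015, -1.0]]
wrist_force: [-0.3, -0.4, 0.6]
gripper_width: 0.3
t 8.5 p [657.4  77.5 205.9] press [-3.   0.1] yaw 1.7671 z [-0.013 -0.012 -1.   ] F [-0.3 -0.4  0.6] w 0.3 j [ 0.07  0.27  1.11 -0.01  1.78 -1.7 ]
to [657.4  77.4 215. ] tool shift mm [-0.2 -0.2 -9.1]
```

```bash
python3 -m jog '[[1,0,0,-0.03,0,0,0],[1,0,-0.02,-0.02,0,0,0],[1,0.01,-0.045,0,0,0,0],[1,0.03,-0.04,0,0,0,0],[1,0.04,-0.03,0,0,0,0],[1,0.04,-0.03,0,0,0,0],[1,0.04,-0.02,0,0,0,0],[1,0.045,0,0,0,0,0],[1,0.045,0,0,0,0,0],[1,0.03,0,0,0,0,0],[1,0,0,0,0,0,0],[1,0,0,0,0,0,0]]'
python3 -c "
from h import *
import cv2
status()
for n,b in(('top',(95,245,180,320)),('scene',(100,250,160,330))):
    p,d=cams.capture(n);cv2.imwrite('pics/%s6.png'%n,cv2.resize(p[b[0]:b[1],b[2]:b[3]],None,fx=4,fy=4,interpolation=cv2.INTER_CUBIC));np.save('pics/%s6.npy'%n,d)
d0=np.load('pics/top0.npy');d1=np.load('pics/top6.npy')
print(d0[144:168:3,230:252:3].round());print(d1[144:168:3,230:252:3].round())
"
```

```text
clock: 9.7
eef_pos: [417.7, 324.0, 272.1]
tool_rot: [[-0.192, 0.981, 0.011], [0.981, 0.192, -0.004], [-0.006, 0.01, -1.0]]
wrist_force: [0.6, -0.5, 0.2]
gripper_width: -0.1
t 9.7 p [417.7 324.  272.1] press [-189.5  288.9] yaw 1.7637 z [ 0.011 -0.004 -1.   ] F [ 0.6 -0.5  0.2] w -0.1 j [ 0.6  -0.1   1.38 -0.01  1.85 -1.17]
[[1012. 1012.  936.  933. 1014. 1011.  998.  997.]
 [1011.  993. 1000.  929.  933.  992.  996.  993.]
 [ 991.  932.  928.  927.  931.  932.  931. 1008.]
 [ 999.  927.  926.  928.  928.  929.  928. 1008.]
 [1008.  928.  929.  925.  925.  928.  927. 1005.]
 [1009.  923.  925.  924.  918.  922.  924. 1008.]
 [1007.  924.  925.  927. 1006. 1002. 1007. 1004.]
 [1002. 1004. 1002. 1004. 1001. 1000. 1007. 1003.]]
[[1013. 1011.  948.  943. 1011. 1009.  998.  997.]
 [1007.  995.  992.  945.  950.  994.  994.  997.]
 [ 993.  995.  992.  946.  946.  944.  945. 1000.]
 [1001.  942.  944.  943.  942.  941.  944.  997.]
 [ 988.  945.  945.  944.  943.  945.  945.  967.]
 [ 985.  942.  942.  942.  941.  943.  945.  967.]
 [ 987.  960.  945.  944.  945.  944.  947.  968.]
 [ 984.  965.  964.  970.  978.  973.  974.  982.]]
```

View pics/top6.png

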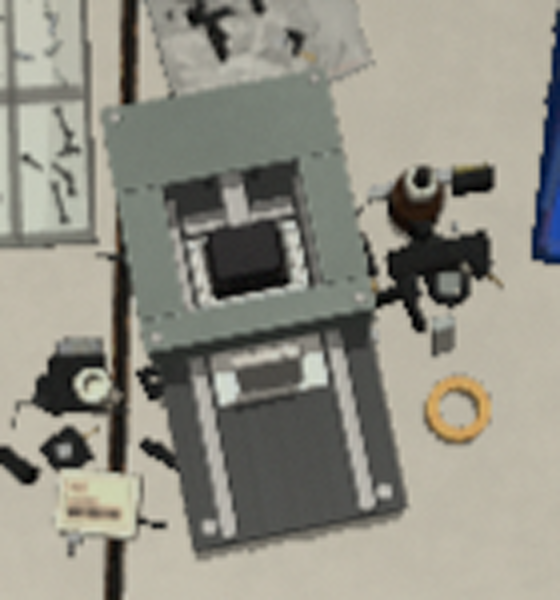

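View pics/scene6.png

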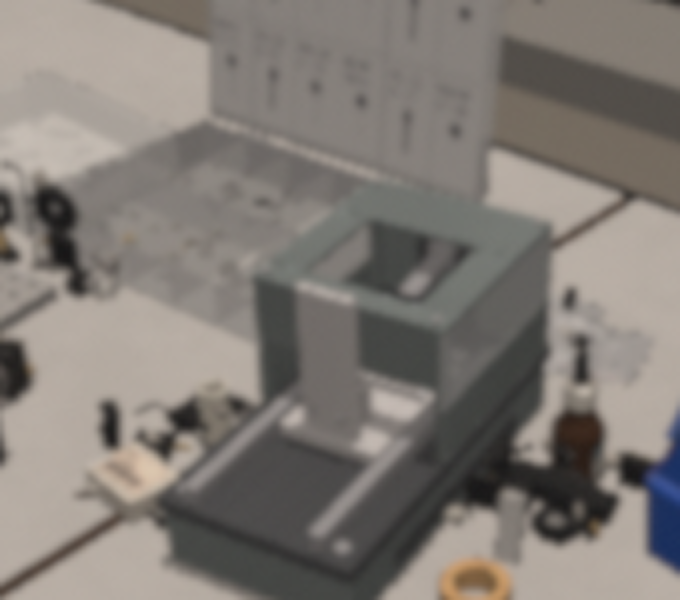

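```bash
python3 -c "
from h import *
status();print(r.job_done())"
```

```text
t 9.8 p [418.  323.1 271.9] press [-189.3  288. ] yaw 1.7618 z [ 0.011 -0.004 -1.   ] F [-0.4 -0.4  0.5] w 0.2 j [ 0.6  -0.1   1.38 -0.01  1.85 -1.17]
the job is handed in; nothing more can be done
None
```

The job is done and handed in at 9.8 s on the robot's clock: the carriage was pushed home first, then the lever was pressed fully down through the window.

- **Carriage:** I pushed it by its upright plate with the closed fingers. It slid at about 3 N, then stopped dead with the wrist force rising to about 17 N. In the top picture it moved about 59 mm (±1 mm) of the expected 60 mm.
- **Lever:** The pad moved at about 2 N and stopped with the fingertips at 113 mm above the table. It held there at 12–14 N and did not move when I pressed again. The top camera's depth shows the pad about 18 mm lower than at the start. The full stroke is about 20 mm, less whatever the lever was already down at the start.
- **Hood and bystanders:** No contact force showed while entering or leaving the window, so I saw no sign of touching the hood. In the last pictures the bystanders near the press are where they were. The vee block is now under the hood, where I could not see it clearly enough to check that it sits in its nest. The arm ended clear of everything, with no force on it.

**Disagreement between checks:** the first press position, from the top camera, differed by about 3–4 mm from the wrist view and the feel of the stop. I corrected for it before going through the window, and the window edge then matched to about 1 mm.

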